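Show the onyx marble to the magnifier

ROBOT

A 6-joint arm with a two-finger parallel gripper is mounted at the origin on the work surface. World frame = base frame: x ahead of the robot, y to its left, z up, the work surface at z = 0. Lengths are in m, angles in degrees, forces in N, time in s.
With the tool pointing down it reaches from about 0.4 to 0.825 m from the base axis. Payload 7 kg.
Tool frame: the origin (TCP) lies between the finger pads; the fingertips stand 11 mm ahead of it and the grasp point (between the pads) lies 8 mm behind it (ctrl.tip_reach is the z of the fingertips in the tool frame, in m); z points along the fingers, y is the line along which they close (so a half turn about z gives the same grasp; the last joint's range is limited). The gripper opens to 88 mm and grips with 3 to 60 N. Pads are 19 mm wide; open, the fingers measure 130 mm over their backs; the gripper's body (78 mm by 193 mm) begins 47 mm behind the grasp point.
Start: joints at [83.944, 20.546, 0.682, 0, -70.136, -16.507], TCP at [0.259, 0.623, 0.238] pointing down, gripper open.
Joint ranges: [-176.03, 176.03], [-82.01, 121.73], [-58.28, 71.71], [-173.87, 95.51], [-174.79, -0.11], [-173.66, 173.66]. Speed limits (degrees/s): [136.94, 136.94, 172.46, 180, 180, 180].

INTERFACE

Orientations are given as [roll, pitch, yaw] about the fixed x, y, z axes, in that order (R = Rz(yaw) Ry(pitch) Rx(roll)).
In Python, from rig import sense, viewer, ctrl gives the robot as it stands.
- The arm moves only by the shell command python3 -m crank 'ROWS' [FORCE]. ROWS is text: rows parted by semicolons, each of 7 numbers parted by spaces: the shift along the tool's x, y, z in m, then the turn, a rotation vector about the tool's x, y, z in rad, then the finger opening in m, from 0 to 0.0876. In form: dx dy dz wx wy wz gripper; .... A call has 1 to 20 rows; each row shifts and turns the commanded pose from where the row before left it, along the tool's axes as they then stand; what a row does not reach is not made up. A row lasts 1/8 s, in which the tool goes at most 62.5 mm and 10.7 degrees, less where a joint would pass 70% of its speed; a pose out of reach is approached as far as the arm can. A call is refused whole if a number of a shift passes 0.0625 or a number of a turn 0.188, either way. A call with a gripper value outside its range is refused whole. The fingers move at their own pace and stop on an object; FORCE is the grip in N (left out, the last holds). Time passes only in rows, so rows that do not move let the fingers close. It gives the time, the measured TCP pose, the force, the opening and the grip force at its end, in the units of the state.
- sense(): the state, without advancing time (a new reading comes with each control period).
- viewer.snapshot(name): name is "scene" or "top" or "wrist"; returns a dict with "image" (400x640x3 uint8, blue, green, red), "intrinsics" (3x3 intrinsics, pixels), "position" and "rotation" of the camera in the world. Camera axes: x right, y up, looking along -z (the intrinsics and any distortion apply to the point x, -y, -z); pixel columns grow to the right and rows downward; lengths in m; the calibration is good to about 2 mm. A picture is of the moment at which its call begins. There is no depth.
- ctrl.close_job(): hands the job in; it is judged then, once.
Trained networks look in a picture, given as the dict that the camera call returned (one of the last four; its "shot" number tells which), for a name from the list of things; names that differ only in an ending like _2 or _b are one class to them, and where a whole thing is asked for, a point or a joint stands for the part that bears it (a point fixed in the world has none). Each returns a list of dicts, best first, with "confidence" (0 to 1); they miss things now and then, are a little off and sometimes report something else, mostly with a low value. They report only what shows in the picture. A call takes as long as a camera call. They do not tell look-alikes from the thing itself.
- viewer.regions_of(picture, query): "pixels" (400x640 bool, what is visible of it) and "rect" ([left, top, width, height] in pixels, round what is visible of it).
- viewer.spot_point(picture, query): "uv" ([column, row] in pixels: a listed point, or the origin of a listed thing).
The state is a dict: "time_s": time; "q": joint angles; "dq": joint speeds; "joint_efforts": joint torques, N m; "tool_pos": TCP position; "tcp_rot": TCP orientation; "ft_force": force on the tool from outside, world axes, zero at the start; "moment": the same for the moment, N m; "finger_gap": opening from 0.0 (shut) to 1.0 (fully open); "gripper_force": force on a finger pad.
Only numpy, scipy, OpenCV 4.12 (cv2) and the standard library are available. Lean on these libraries where they do the work, as an engineer would, in place of code of your own. Each camera call takes 0.05 s, during which the arm holds its last target. There are 200 camera calls.

TASK

The cat's-eyes are back in their drawer: push the drawer of the beech stand fully shut with them in it, and then lift the black onyx marble out of its cradle and hold it up to the magnifier, level with the middle of the lens and its centre 10 cm in front of it on the side away from the post, with one of its two eyes (either) looking squarely into the lens. Keep your fingers off the eyes, do not disturb the white marble, the tumbler or the bell, and finish while still holding the onyx there, still in the air.

Things in the scene. Friction and masses are not known exactly. Their poses are not given: they have to be found in the camera images.
- drawer (a joint): How far the felt-lined drawer of the beech stand is out, in m: 0 = fully shut, up to 0.10 = open (starts 0.05 to 0.09 out). It runs level along the stand's own x axis, opening towards the stand's -x, has about 1.2 N of sliding friction plus some damping, and stays where it is left. Its dark front panel is 168 mm wide, its top edge 58 mm above the table.
- drawer_pull (a point): Centre of the outer face of the flat brass pull plate (60 mm wide, 16 mm high, 8 mm proud) on the drawer's dark front, 45 mm above the table; moves with the drawer. Pressing on it along the stand's +x shuts the drawer. When shut it lies 99 mm in the stand's -x from the stand's origin.
- stand: Fixed beech stand, 160 mm (its x) by 170 mm (its y), top deck 64 mm above the table; origin at the middle of its underside, z up. The drawer comes out of its -x face, which points roughly to the robot's right (-y). On the deck are two round cradles: collars 7 mm high, 34 mm outside and 24 mm inside diameter, centred at x = 15 mm, y = -50 and +50 mm in its frame; one holds the onyx, the other the white shooter.
- onyx: Black, mica-flecked onyx marble, 50 mm diameter, 0.12 to 0.24 kg, resting loose in one of the two cradles (either one). Origin at its centre, 93 mm above the table at the start. A 5 mm gold band runs round it as a great circle in its own y-z plane; its two eyes (white discs with a rust-red centre, 18 mm across) are at the +x and -x ends of its own x axis. At the start the x axis is level and the band upright, so that the band shows from above as a stripe along its y.
- eye_a: The onyx's eye at the +x end; the frame is that of the onyx (origin at the marble's centre; the eye is 25 mm along +x).
- eye_b: The onyx's eye at the -x end; the frame is that of the onyx (origin at the marble's centre; the eye is 25 mm along -x).
- magnifier: Fixed brass magnifier on a post. Its frame: z up and vertical, x level and along the lens axis; -x is the viewing side, facing roughly to the robot, and the post stands behind the lens. Origin on the post's axis. The upright ring is 100 mm outside diameter and 12 mm thick; its centre is 100 mm in -x and 200 mm up from the origin. A bent arm runs beside the ring on its +y side (to 67 mm from the lens axis), behind the viewing side.
- lens (a point): Centre of the magnifier's glass, 200 to 260 mm above the table.
- focus (a point): Point in the air on the lens axis, level with the lens centre and 100 mm in front of it on the viewing side (the magnifier's -x): the marble's centre belongs here.
- shooter: White marble with two blue rings, 50 mm diameter, loose in the other cradle, to be left there. Origin at its centre.
- tumbler: Jade green glass tumbler, 72 mm across the rim, 90 mm high, standing on the table; origin at the centre of its underside. Leave alone.
- bell: Small bronze bell with a dark wooden handle, 56 mm across, 76 mm high, standing on the table; origin at the centre of its underside. Leave alone.
- catseye0: Clear cat's-eye marble with orange stripes, 20 mm diameter, loose in one of the drawer's three front slots, to stay there and ride in with the drawer (it rolls some mm in its slot). Origin at its centre.
- catseye1: Clear cat's-eye marble with green stripes, 20 mm diameter, loose in one of the drawer's three front slots, to stay there and ride in with the drawer (it rolls some mm in its slot). Origin at its centre.
- catseye2: Clear cat's-eye marble with yellow stripes, 20 mm diameter, loose in one of the drawer's three front slots, to stay there and ride in with the drawer (it rolls some mm in its slot). Origin at its centre.
Mind the look-alikes: they are no part of the job. Of the things like the stand, leave any that is turquoise; of the rest the larger one is meant. What is shaped like the onyx but green or pink is not meant.

How it is judged:
By the outcome, as a careful person would: the job done as asked, in the order asked, and still so for the second after the job is handed in, while the arm keeps its last pose, push and grip.
It also fails if it takes over 50 s, if anything falls off the work surface, if the arm or the gripper's body presses on something with over 40 N, if the wrist force passes 120 N, or if a joint passes its speed limit or range.

## Working session

There is one attempt and no reset: what is moved stays moved. The work goes in short steps, Python scripts to look and compute and a shell command to move; the robot and the scene stay as the last step left them, time stands still between calls to the robot, and variables do not carry over. Pictures are saved under pics/ and viewed, at most 10 in all, crops included, and the job is handed in when it is done.

```bash
ls; mkdir -p pics; cat > h.py <<'E'
import numpy as np,cv2
from scipy.spatial.transform import Rotation as R
from rig import sense,viewer,ctrl
def ray(p,uv):
    K=np.array(p["intrinsics"]);d=np.linalg.solve(K,[uv[0],uv[1],1.]);d=np.array([d[0],-d[1],-d[2]])
    d=np.array(p["rotation"])@d;return np.array(p["position"]),d/np.linalg.norm(d)
def atz(p,uv,z):
    o,d=ray(p,uv);return o+d*(z-o[2])/d[2]
def proj(p,X):
    c=np.array(p["rotation"]).T@(np.array(X)-p["position"]);k=np.array(p["intrinsics"])@[c[0],-c[1],-c[2]];return k[:2]/k[2]
def tri(obs):
    A=np.zeros((3,3));b=np.zeros(3)
    for p,uv in obs:
        o,d=ray(p,uv);M=np.eye(3)-np.outer(d,d);A+=M;b+=M@o
    return np.linalg.solve(A,b)
E
python3 - <<'E'
from h import *
s=sense();print(s)
for n in("scene","top","wrist"):
    p=viewer.snapshot(n);print(n,p["position"],np.round(p["rotation"],3).tolist(),p["intrinsics"],[k for k in p])
    cv2.imwrite(f"pics/{n}0.png",p["image"])
    for q in("stand","drawer_pull","onyx","eye_a","magnifier","lens","focus","shooter","tumbler","bell","catseye0"):
        print(q,[(np.round(r["uv"]).tolist(),round(r["confidence"],2)) for r in viewer.spot_point(p,q)][:5])
E
```

```text
pics
{'time_s': 0.0, 'q': array([ 8.39414360e+01,  2.05906892e+01,  6.33959711e-01, -2.20251024e-02,
       -7.01351528e+01, -1.65057389e+01]), 'dq': array([ 0.02711254, -0.01491805, -0.0450635 ,  0.03240529,  0.05298267,
        0.02516331]), 'joint_efforts': array([-1.16601212e-03, -5.82713556e+01,  2.93051666e+01,  6.99746400e+00,
        6.97832205e-03, -1.57311024e-04]), 'tool_pos': array([0.25885516, 0.62288202, 0.23662651]), 'tcp_rot': array([ 1.79906021e+02, -6.25577454e-03, -2.25717986e+01]), 'ft_force': array([ 0.65580981, -0.95080982, -0.66671211]), 'moment': array([ 0.03460743,  0.00474477, -0.03251154]), 'gripper_force': 0.0, 'finger_gap': 0.9993535182132901}
scene [ 1.07832557 -0.18490541  1.0824379 ] [30.665, 0.475, 66.592] [[471.25036807   0.         310.58620034]
 [  0.         471.25036807 206.93262316]
 [  0.           0.           1.        ]] ['image', 'intrinsics', 'position', 'rotation', 'shot']
stand [([359.0, 212.0], 0.82)]
drawer_pull [([394.0, 162.0], 0.78), ([298.0, 233.0], 0.59), ([289.0, 152.0], 0.46)]
onyx [([357.0, 180.0], 0.71), ([426.0, 209.0], 0.67)
[... 723 characters left out ...]
onyx [([276.0, 223.0], 0.76), ([227.0, 190.0], 0.65), ([344.0, 251.0], 0.47)]
eye_a []
magnifier [([418.0, 146.0], 0.89)]
lens [([450.0, 170.0], 0.67)]
focus []
shooter [([270.0, 187.0], 0.49)]
tumbler [([289.0, 143.0], 0.57)]
bell [([432.0, 252.0], 0.6)]
catseye0 [([323.0, 207.0], 0.49), ([323.0, 188.0], 0.41), ([322.0, 223.0], 0.37)]
wrist [0.32218927 0.5959225  0.38460616] [-14.915, 0.02, -112.507] [[352.05316277   0.         323.27337779]
 [  0.         352.05316277 198.3999891 ]
 [  0.           0.           1.        ]] ['image', 'intrinsics', 'position', 'rotation', 'shot']
stand []
drawer_pull []
onyx []
eye_a []
magnifier []
lens []
focus []
shooter []
tumbler []
bell []
catseye0 []
```

```bash
sed -i 's/np.array(p\["rotation"\])/R.from_euler("xyz",p["rotation"],degrees=True).as_matrix()/g' h.py
python3 - <<'E'
import cv2
t=cv2.imread("pics/top0.png");s=cv2.imread("pics/scene0.png")
cv2.imwrite("pics/topc.png",cv2.resize(t[110:330,170:470],None,fx=2.6,fy=2.6,interpolation=2))
E
```

```text
(no output)
```

View pics/scene0.png

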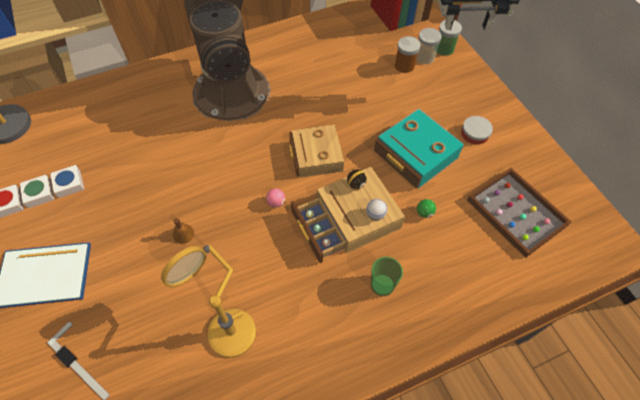

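View pics/topc.png

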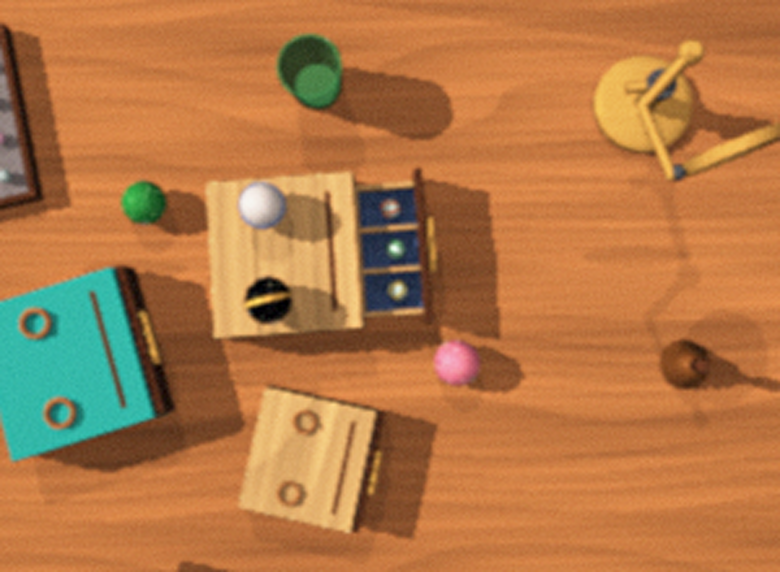

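```bash
python3 - <<'E'
from h import *
P={n:viewer.snapshot(n) for n in("top","scene")}
def near(n,q,uv,r=25):
    return [ (np.array(x["uv"]),x["confidence"]) for x in viewer.spot_point(P[n],q) if np.hypot(*(np.array(x["uv"])-uv))<r][:1]
G={"stand":((281,208),(359,212)),"drawer_pull":((335,205),(298,233)),"onyx":((275,224),(357,180)),"shooter":((270,187),(377,209)),"magnifier":((418,146),(230,332)),"lens":((450,170),(186,267)),"tumbler":((289,143),(380,287)),"bell":((432,252),(185,232))}
for q,(a,b) in G.items():
    o=[(P[n],r[0][0]) for n,uv in (("top",a),("scene",b)) for r in [near(n,q,uv)] if r]
    print(q,[np.round(u,1) for _,u in o], tri(o).round(4) if len(o)==2 else "")
    if q in("onyx","shooter"):
        for p,u in o: print("  z93",atz(p,u,.093).round(4))
    if q in("stand","magnifier"):
        for p,u in o: print("  z0",atz(p,u,0).round(4))
    if q=="drawer_pull":
        for p,u in o: print("  z45",atz(p,u,.045).round(4))
# colour blobs
for n,(a,b) in (("top",((255,220,290,240),(255,172,290,202))),("scene",((335,160,380,200),(355,190,400,230)))):
    im=P[n]["image"].astype(int);hsv=cv2.cvtColor(P[n]["image"],cv2.COLOR_BGR2HSV)
    for q in ("onyx","shooter"):
        for r in viewer.regions_of(P[n],q)[:4]:
            m=r["pixels"];ys,xs=np.nonzero(m);print(n,q,r["rect"],round(r["confidence"],2),xs.mean().round(1),ys.mean().round(1),m.sum(),atz(P[n],(xs.mean(),ys.mean()),.093).round(4))
# deck corners from crop
for u in((207,182),(353,172),(363,327),(215,338)):
    print("deck",atz(P["top"],(u[0]/2.6+170-.5+.2,u[1]/2.6+110-.3),.064).round(4))
s=P["scene"]["image"]
a=cv2.resize(s[225:365,150:280],None,fx=4,fy=4,interpolation=2);b=cv2.resize(s[160:230,325:395],(560,560),interpolation=2)
cv2.imwrite("pics/sc1.png",np.hstack([a[:,:],np.vstack([cv2.resize(b,(280,280)),cv2.resize(P["top"]["image"][210:240,260:290],(280,280),interpolation=2)])]))
E
```

```text
stand [array([281.7, 207.8]), array([358.7, 214.9])] [0.5621 0.1656 0.0063]
  z0 [0.5623 0.1655 0.    ]
  z0 [0.5593 0.1685 0.    ]
drawer_pull [array([339.1, 204.1]), array([301.5, 232.8])] [ 0.566  -0.0009  0.0396]
  z45 [ 0.5644 -0.004   0.045 ]
  z45 [0.5698 0.0013 0.045 ]
onyx [array([271. , 223.6]), array([357. , 179.1])] [0.5109 0.1815 0.0959]
  z93 [0.5117 0.1839 0.093 ]
  z93 [0.5088 0.1805 0.093 ]
shooter [array([274.1, 189.1]), array([375.5, 208.5])] [0.6067 0.1768 0.1003]
  z93 [0.6062 0.1741 0.093 ]
  z93 [0.6042 0.1835 0.093 ]
magnifier [array([416.8, 149.4]), array([232.7, 333.2])] [ 0.7253 -0.2387  0.0046]
  z0 [ 0.7259 -0.2414  0.    ]
  z0 [ 0.7244 -0.2373  0.    ]
lens [array([450.1, 167.3]), array([184.5, 266.5])] [ 0.6299 -0.2713  0.2154]
tumbler [array([290. , 142.5]), array([378.8, 283. ])] [0.7547 0.1309 0.0104]
bell [array([432.3, 249.8]), array([184.6, 235.1])] [ 0.428  -0.2718 -0.0068]
top onyx [260.5, 216.4, 19.3, 18.8] 0.75 272.5 225.1 255 [0.5076 0.1797 0.093 ]
top onyx [216.8, 181.4, 19.6, 12.7] 0.62 224.5 187.9 240 [0.6137 0.3114 0.093 ]
top onyx [337.9, 239.6, 15.0, 16.0] 0.6 345.1 249.2 242 [ 0.4378 -0.0154  0.093 ]
top onyx [415.9, 124.2, 59.2, 54.5] 0.59 438.7 157.7 638 [ 0.6797 -0.2785  0.093 ]
top shooter [261.6, 179.3, 15.0, 19.0] 0.82 270.1 188.6 228 [0.6079 0.1851 0.093 ]
scene onyx [417.9, 200.9, 18.7, 19.9] 0.79 426.1 207.6 274 [0.6513 0.2973 0.093 ]
scene onyx [347.7, 168.5, 19.8, 19.8] 0.66 356.5 178.1 317 [0.5055 0.1806 0.093 ]
scene onyx [267.0, 188.7, 19.0, 16.6] 0.59 274.8 197.1 295 [ 0.4751 -0.0291  0.093 ]
scene shooter [364.1, 195.8, 22.1, 24.7] 0.77 376.3 209.0 333 [0.6061 0.1847 0.093 ]
scene shooter [347.9, 170.0, 19.8, 20.4] 0.57 356.2 178.1 306 [0.5052 0.1801 0.093 ]
deck [0.6391 0.2484 0.064 ]
deck [0.6453 0.0888 0.064 ]
deck [0.4773 0.0817 0.064 ]
deck [0.4696 0.241  0.064 ]
```

View pics/sc1.png

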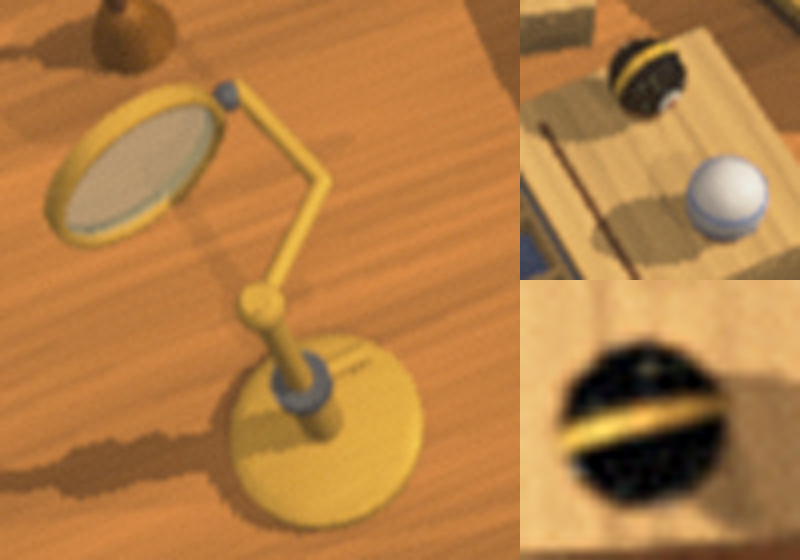

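The scene shows three stand-like things. In the top view these are turquoise (202,248), small beech with no marbles (291,282), and large beech with the marbles (281,208). The last is the one meant: it is not turquoise and it is the larger beech. The black, gold-banded onyx is at top (272,225); the pink (345,249) and green (225,188) balls are look-alikes. The enlarged crop confirms this. I will move to a point in front of the drawer.

```bash
python3 -m crank '0 0 0 0 0 .1616 0;0 0 0 0 0 .1616 0;0 0 0 0 0 .1616 0;0 0 0 0 0 .1616 0;0 0 0 0 0 .1616 0;0 0 0 0 0 .1616 0;0 0 0 0 0 .1616 0;.0528 -.0212 0 0 0 0 0;.0528 -.0212 0 0 0 0 0;.0528 -.0212 0 0 0 0 0;.0528 -.0212 0 0 0 0 0;.0528 -.0212 0 0 0 0 0;.0528 -.0212 0 0 0 0 0;.0528 -.0212 0 0 0 0 0;.0528 -.0212 0 0 0 0 0;.0528 -.0212 0 0 0 0 0;.0528 -.0212 0 0 0 0 0;.0528 -.0212 0 0 0 0 0;.0528 -.0212 0 0 0 0 0;.0528 -.0212 0 0 0 0 0' 20
python3 - <<'E'
from h import *
s=sense();print(s["tool_pos"],s["tcp_rot"],s["q"].round(1))
p=viewer.snapshot("wrist");cv2.imwrite("pics/w1.png",p["image"]);print(p["position"],p["rotation"])
for q in("drawer_pull","stand","onyx","shooter","catseye0","magnifier","lens"):
    print(q,[(np.round(r["uv"]).tolist(),round(r["confidence"],2),atz(p,r["uv"],.045 if q=="drawer_pull" else .093 if q in("onyx","shooter") else 0).round(3)) for r in viewer.spot_point(p,q)][:3])
E
```

```text
time_s: 5.4
tool_pos: [0.5664, -0.0516, 0.2379]
tcp_rot: [-180.0, 0.0, -87.4]
ft_force: [1.2, 0.9, 0.8]
finger_gap: 0.003
gripper_force: 0.0
[ 0.56642354 -0.05156427  0.23791154] [-1.79955088e+02  4.64636058e-03 -8.73672621e+01] [ 14.5  10.6 -13.    0.  -66.4 -11.9]
[ 0.56882808 -0.12150772  0.38495053] [-1.49441324e+01  6.24638655e-02 -1.77312995e+02]
drawer_pull [([322.0, 230.0], 0.63, array([0.564, 0.003, 0.045]))]
stand [([503.0, 333.0], 0.75, array([0.33 , 0.146, 0.   ])), ([320.0, 260.0], 0.3, array([0.565, 0.057, 0.   ]))]
onyx [([444.0, 208.0], 0.77, array([ 0.461, -0.04 ,  0.093]))]
shooter []
catseye0 [([321.0, 261.0], 0.45, array([0.564, 0.058, 0.   ]))]
magnifier []
lens []
```

View pics/w1.png

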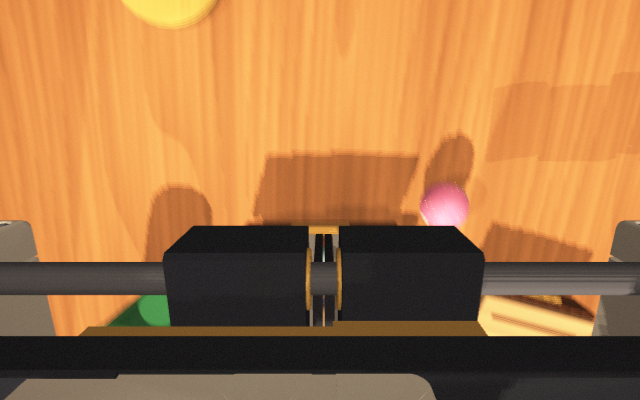

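The wrist view shows the brass plate right in front of the fingers at (322,230), with the pink look-alike off to the side at (444,208). I will lower and push.

```bash
python3 -m crank '0 0 .048 0 0 0 0;0 0 .048 0 0 0 0;0 0 .048 0 0 0 0;0 0 .048 0 0 0 0;0 0 0 0 0 0 0;-.015 0 0 0 0 0 0;-.01 0 0 0 0 0 0;-.008 0 0 0 0 0 0;-.006 0 0 0 0 0 0;-.006 0 0 0 0 0 0;-.006 0 0 0 0 0 0;-.006 0 0 0 0 0 0;-.006 0 0 0 0 0 0;-.006 0 0 0 0 0 0;-.006 0 0 0 0 0 0;-.006 0 0 0 0 0 0;0 0 0 0 0 0 0'
python3 - <<'E'
from h import *
p=viewer.snapshot("top");cv2.imwrite("pics/t2.png",cv2.resize(p["image"][160:260,230:380],(750,500),interpolation=2))
p=viewer.snapshot("scene");cv2.imwrite("pics/s2.png",cv2.resize(p["image"][150:290,270:410],(560,560),interpolation=2))
E
```

```text
time_s: 7.92
tool_pos: [0.5619, 0.0317, 0.0454]
tcp_rot: [180.0, 0.0, -87.3]
ft_force: [0.3, -0.4, -0.3]
finger_gap: 0.005
gripper_force: 0.0
```

```bash
python3 -m crank '-.006 0 0 0 0 0 0;-.006 0 0 0 0 0 0;-.004 0 0 0 0 0 0;-.003 0 0 0 0 0 0;0 0 0 0 0 0 0'; python3 -m crank '-.002 0 0 0 0 0 0;0 0 0 0 0 0 0';python3 -m crank '-.002 0 0 0 0 0 0;0 0 0 0 0 0 0'
```

```text
time_s: 8.65
tool_pos: [0.5614, 0.0506, 0.0456]
tcp_rot: [-180.0, 0.0, -87.4]
ft_force: [-0.2, 0.0, -0.6]
finger_gap: 0.006
gripper_force: 0.0
time_s: 8.9
tool_pos: [0.5613, 0.0523, 0.0457]
tcp_rot: [-180.0, 0.0, -87.4]
ft_force: [-0.1, 0.4, -0.1]
finger_gap: 0.007
gripper_force: 0.0
time_s: 9.15
tool_pos: [0.5611, 0.0543, 0.0456]
tcp_rot: [-180.0, 0.0, -87.4]
ft_force: [-1.0, -0.1, -0.2]
finger_gap: 0.006
gripper_force: 0.0
```

```bash
for i in 1 2; do python3 -m crank '-.002 0 0 0 0 0 0;0 0 0 0 0 0 0' | sed -n '2p;4p';done; python3 -m crank '-.001 0 0 0 0 0 0;0 0 0 0 0 0 0' | sed -n '2p;4p'
python3 - <<'E'
from h import *
p=viewer.snapshot("top");a=cv2.resize(p["image"][170:250,230:350],(600,400),interpolation=2)
cv2.imwrite("pics/t2.png",a)
E
```

```text
tool_pos: [0.5609, 0.0561, 0.0456]
ft_force: [-0.1, -1.3, 0.3]
tool_pos: [0.5609, 0.0563, 0.0457]
ft_force: [4.0, -12.7, -0.5]
tool_pos: [0.5609, 0.0563, 0.0456]
ft_force: [6.3, -17.4, -0.1]
```

View pics/t2.png

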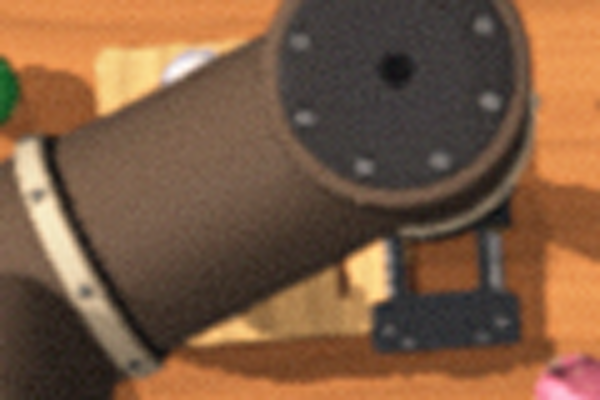

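The drawer is against its stop: force rose to 17 N at the expected position. Next I back off, rise, turn, and hover over the onyx with the fingers open.

```bash
python3 -m crank '.01 0 0 0 0 0 0;.03 0 0 0 0 0 0;0 0 -.048 0 0 0 .0876;0 0 -.048 0 0 0 .0876;0 0 -.048 0 0 0 .0876;0 0 -.048 0 0 0 .0876;0 0 0 0 0 .178 .0876;0 0 0 0 0 .178 .0876;0 0 0 0 0 .178 .0876;0 0 0 0 0 .178 .0876;0 0 0 0 0 .178 .0876;0 0 0 0 0 .178 .0876;0 0 0 0 0 .178 .0876;0 0 0 0 0 .178 .0876;.0055 .0429 0 0 0 0 .0876;.0055 .0429 0 0 0 0 .0876;.0055 .0429 0 0 0 0 .0876;.0055 .0429 0 0 0 0 .0876;0 0 0 0 0 0 .0876;0 0 0 0 0 0 .0876'
python3 - <<'E'
from h import *
s=sense();print(s["q"].round(1))
p=viewer.snapshot("wrist");print(p["position"],p["rotation"])
for q in("onyx","shooter"):
    print(q,[(np.round(r["uv"],1).tolist(),round(r["confidence"],2),atz(p,r["uv"],.093).round(4)) for r in viewer.spot_point(p,q)][:3])
    print([(np.round(r["rect"]),r["confidence"]) for r in viewer.regions_of(p,q)][:2])
np.save("w3.npy",p["image"]);cv2.imwrite("pics/w3.png",p["image"])
p=viewer.snapshot("top");np.save("t3.npy",p["image"])
print("pull",[(np.round(r["uv"],1).tolist(),round(r["confidence"],2),atz(p,r["uv"],.045).round(3)) for r in viewer.spot_point(p,"drawer_pull")])
E
```

```text
time_s: 12.45
tool_pos: [0.5079, 0.1836, 0.2375]
tcp_rot: [180.0, -0.0, -168.9]
ft_force: [-0.0, -1.2, -0.1]
finger_gap: 1.001
gripper_force: 0.0
[  40.7    7.8  -16.4   -0.   -65.8 -119.6]
[0.43945006 0.16937687 0.38454302] [-1.49260479e+01 -2.84688606e-02  1.01143989e+02]
onyx [([127.4, 57.6], 0.86, array([0.4343, 0.0139, 0.093 ])), ([318.6, 182.0], 0.77, array([0.5023, 0.1779, 0.093 ])), ([427.8, 297.6], 0.72, array([0.5903, 0.298 , 0.093 ]))]
[(array([102.,  28.,  57.,  65.]), 0.89), (array([291., 156.,  59.,  58.]), 0.75)]
shooter [([305.2, 289.9], 0.86, array([0.6044, 0.1851, 0.093 ]))]
[(array([280., 296.,  49.,  26.]), 0.89)]
pull [([231.9, 240.4], 0.77, array([0.469, 0.303, 0.045])), ([314.7, 290.3], 0.57, array([0.325, 0.071, 0.045])), ([317.4, 203.8], 0.53, array([0.567, 0.058, 0.045]))]
```

View pics/w3.png

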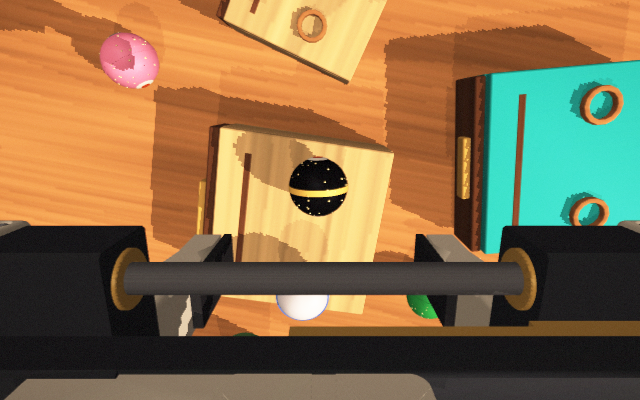

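The wrist view shows the drawer shut flush. The onyx is at (318,186) with its band nearly level in the image, and the far eye is just visible at the upper rim (318,158).

```bash
python3 - <<'E'
from h import *
from scipy.optimize import least_squares
im=np.load("w3.npy");p=viewer.snapshot("wrist")
hsv=cv2.cvtColor(im,cv2.COLOR_BGR2HSV).astype(int)
sub=np.zeros(im.shape[:2],bool);sub[148:226,280:358]=1
yy,xx=np.mgrid[:400,:640]
gold=sub&(hsv[...,1]>130)&(hsv[...,2]>110)&(np.hypot(xx-318.5,yy-186.5)<27)
dark=sub&(hsv[...,2]<60)&(np.hypot(xx-318.5,yy-186.5)<34)
m=(dark|gold).astype(np.uint8);c=max(cv2.findContours(m,0,2)[0],key=cv2.contourArea);(cx,cy),r=cv2.minEnclosingCircle(cv2.convexHull(c));print(cx,cy,r,gold.sum())
C=atz(p,(cx,cy),.093)
# expected apparent radius
D=np.linalg.norm(C-p["position"]);print(C.round(4),"exp r",352*.025/D)
ys,xs=np.nonzero(gold)
def res(v):
    # rays hit sphere; component along marble x should be zero; fit centre xy too weakly
    th=v[0];ax=np.array([np.cos(th),np.sin(th),0]);out=[]
    for u in zip(xs,ys):
        o,d=ray(p,u);oc=o-C;b=oc@d;q=b*b-(oc@oc-.025**2);t=-b-np.sqrt(max(q,0));out.append((o+t*d-C)@ax)
    return np.array(out)
for t0 in (10,):
    f=least_squares(res,[np.radians(t0)],loss="soft_l1",f_scale=.002);r_=res(f.x);print("x-axis yaw",np.degrees(f.x),"rms mm",r_.std()*1e3,r_.mean()*1e3)
s=sense();Rt=R.from_euler("xyz",s["tcp_rot"],degrees=True).as_matrix();print("tool shift to onyx",(Rt.T@(np.r_[C[:2],.093]-s["tool_pos"])).round(4))
E
```

```text
317.54205322265625 186.18692016601562 28.86105728149414 312
[0.5066 0.1769 0.093 ] exp r 29.408023895787696
x-axis yaw [11.37721845] rms mm 2.227464062959787 -0.08125805254425661
tool shift to onyx [ 0.0029 -0.0056  0.1445]
```

```bash
python3 -m crank '.0023 -.0048 0 0 0 -.005 .0876;0 0 .04 0 0 0 .0876;0 0 .04 0 0 0 .0876;0 0 .04 0 0 0 .0876;0 0 .02 0 0 0 .0876;0 0 .0125 0 0 0 .0876;0 0 0 0 0 0 .0876'; python3 -m crank '0 0 0 0 0 0 .06;0 0 0 0 0 0 .06;0 0 0 0 0 0 .045;0 0 0 0 0 0 .045;0 0 0 0 0 0 .03;0 0 0 0 0 0 .03;0 0 0 0 0 0 .03;0 0 0 0 0 0 .03' 25
```

```text
time_s: 13.72
tool_pos: [0.5066, 0.1779, 0.0846]
tcp_rot: [-180.0, -0.1, -168.7]
ft_force: [-1.1, 0.0, 0.4]
finger_gap: 0.998
gripper_force: 0.0
time_s: 14.72
tool_pos: [0.507, 0.1785, 0.0853]
tcp_rot: [180.0, 0.0, -168.7]
ft_force: [-1.3, 2.4, 3.2]
finger_gap: 0.555
gripper_force: 25.0
```

```bash
python3 -m crank '0 0 -.01 0 0 0 .03;0 0 -.025 0 0 0 .03;0 0 -.04 0 0 0 .03;0 0 -.04 0 0 0 .03;0 0 -.04 0 0 0 .03;0 0 -.04 0 0 0 .03;0 0 -.02 0 0 0 .03;0 0 0 0 0 -.133 .03;.0159 -.0465 0 0 0 0 .03;.0159 -.0465 0 0 0 0 .03;.0159 -.0465 0 0 0 0 .03;.0159 -.0465 0 0 0 0 .03;.0159 -.0465 0 0 0 0 .03;.0159 -.0465 0 0 0 0 .03;.0159 -.0465 0 0 0 0 .03;.0159 -.0465 0 0 0 0 .03;.0159 -.0465 0 0 0 0 .03;.0159 -.0465 0 0 0 0 .03;0 0 0 0 0 0 .03;0 0 0 0 0 0 .03'
python3 - <<'E'
from h import *
s=sense();print(s["q"].round(1))
import pickle
D={}
for n in("wrist","top","scene"):
    p=viewer.snapshot(n);D[n]=p
    for q in("lens","magnifier","onyx","shooter"):
        print(n,q,[(np.round(r["uv"],1).tolist(),round(r["confidence"],2)) for r in viewer.spot_point(p,q)][:3])
    for r in viewer.regions_of(p,"magnifier")[:1]: p["m"]=r["pixels"]
pickle.dump(D,open("D4.pkl","wb"))
cv2.imwrite("pics/w4.png",D["wrist"]["image"]);print(D["wrist"]["position"],D["wrist"]["rotation"])
E
```

```text
time_s: 17.23
tool_pos: [0.5067, -0.3133, 0.2996]
tcp_rot: [179.9, -0.1, -161.1]
ft_force: [-0.4, 0.5, -1.3]
finger_gap: 0.559
gripper_force: 25.0
[-13.   11.2  -4.   -0.  -74.8 -58.2]
wrist lens []
wrist magnifier []
wrist onyx [([568.1, 184.9], 0.83), ([321.9, 267.5], 0.66)]
wrist shooter []
top lens []
top magnifier []
top onyx [([343.1, 250.7], 0.74), ([224.3, 191.9], 0.59), ([486.1, 213.5], 0.5)]
top shooter [([273.7, 188.5], 0.82)]
scene lens [([186.5, 264.5], 0.67)]
scene magnifier [([234.1, 333.1], 0.67)]
scene onyx [([136.0, 204.1], 0.8), ([274.2, 197.3], 0.75), ([425.6, 208.5], 0.55)]
scene shooter [([375.6, 211.1], 0.84)]
[ 0.44079    -0.33658885  0.44676139] [-1.48823775e+01 -6.86138792e-02  1.08927042e+02]
```

View pics/w4.png

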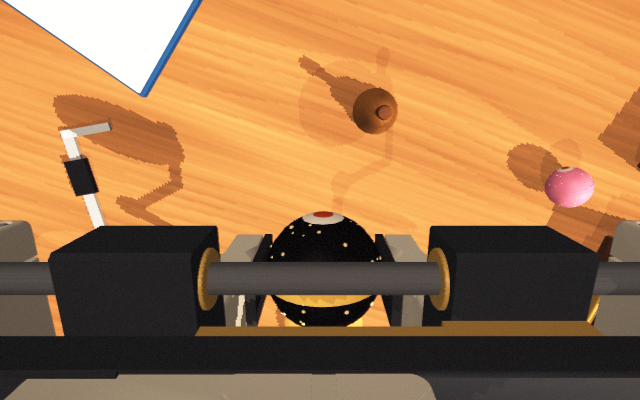

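The onyx is held cleanly: pads on the band's ends, one eye toward the camera at (323,216), the other toward the lens. The gripper hides the magnifier here, so I will fit its axis from the unobstructed first pictures.

```bash
python3 - <<'E'
import cv2,numpy as np
t=cv2.imread("pics/top0.png")[130:200,400:510];s=cv2.imread("pics/scene0.png")[235:305,155:265]
def yel(i):
    h=cv2.cvtColor(i,cv2.COLOR_BGR2HSV).astype(int);return ((h[...,0]>=18)&(h[...,0]<36)&(h[...,1]>110)).astype(np.uint8)*255
f=lambda a:cv2.resize(a,(440,280),interpolation=2)
cv2.imwrite("pics/m.png",np.vstack([np.hstack([f(t)[:, :390],f(s)[:, :390]]),np.hstack([cv2.cvtColor(cv2.resize(yel(i),(440,280),interpolation=0),8)[:, :390] for i in(t,s)])]))
E
```

```text
(no output)
```

View pics/m.png

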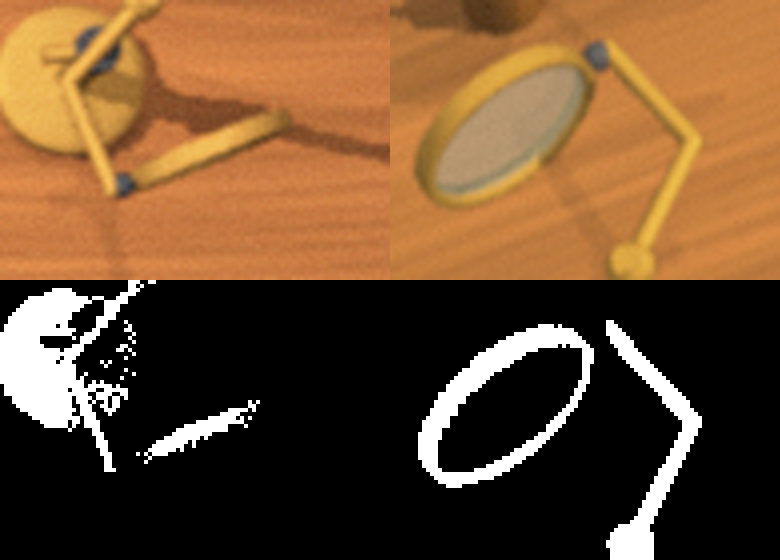

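```bash
cat > fit.py <<'E'
from h import *
import pickle
from scipy.optimize import least_squares
D=pickle.load(open("D4.pkl","rb"));P=D["scene"];T=D["top"]
s=cv2.imread("pics/scene0.png")
h=cv2.cvtColor(s,cv2.COLOR_BGR2HSV).astype(int);y=((h[...,0]>=18)&(h[...,0]<36)&(h[...,1]>110)).astype(np.uint8)
y[:, :155]=0;y[:235]=0;y[305:]=0;y[:,206:]=0
n,l,st,_=cv2.connectedComponentsWithStats(y);k=1+st[1:,4].argmax();c=cv2.convexHull(cv2.findContours((l==k).astype(np.uint8),0,1)[0][0])[:,0].astype(float)
# hull of pixel centres; outline is ~0.5 px outside
c+= .5*(c-c.mean(0))/np.linalg.norm(c-c.mean(0),axis=1)[:,None]
t=np.array([(135,172),(137,188),(283,108),(292,120),(160,183),(215,162),(270,135),(160,165),(215,137),(262,114)])/4+[399.6,129.6]
a=np.linspace(0,2*np.pi,120)
def hull(p,v):
    L=np.array(v[:3]);ax=np.array([np.cos(v[3]),np.sin(v[3]),0]);la=np.array([-ax[1],ax[0],0])
    X=[L+e*ax+.05*(np.cos(q)*la+np.sin(q)*np.array([0,0,1])) for e in(-.006,.006) for q in a]
    return cv2.convexHull(np.array([proj(p,x) for x in X],np.float32))
def res(v):
    return np.r_[[cv2.pointPolygonTest(hull(P,v),tuple(map(float,u)),True) for u in c],[cv2.pointPolygonTest(hull(T,v),tuple(map(float,u)),True) for u in t]]
if __name__=="__main__":
    for y0 in(10,20,30):
        f=least_squares(res,[.63,-.271,.215,np.radians(y0)],x_scale=[.01,.01,.01,.1],diff_step=1e-4,loss="soft_l1");v=f.x
        print(v[:3].round(4),np.degrees(v[3]).round(2),f.cost.round(2),np.abs(f.fun[:len(c)]).mean().round(2),np.abs(f.fun[len(c):]).mean().round(2))
    ax=np.array([np.cos(v[3]),np.sin(v[3]),0]);print("origin",(v[:3]+.1*ax).round(4),"focus",(v[:3]-.1*ax).round(4))
E
python3 fit.py
```

```text
[ 0.6285 -0.273   0.2165] 22.53 5.26 0.42 0.69
[ 0.6284 -0.2731  0.2165] 22.32 5.27 0.42 0.7
[ 0.6285 -0.273   0.2165] 22.52 5.26 0.42 0.7
origin [ 0.7208 -0.2347  0.2165] focus [ 0.5361 -0.3113  0.2165]
```

The estimates of the lens axis disagree (about 19° against 22°). One wrist view straight down on the ring is worth the few seconds.

```bash
python3 -m crank '0 0 -.03 0 0 -.161 .03;0 0 -.03 0 0 -.161 .03;0 0 0 0 0 -.161 .03;0 0 0 0 0 -.161 .03;0 0 0 0 0 -.161 .03;0 0 0 0 0 -.161 .03;0 0 0 0 0 -.161 .03;0 0 0 0 0 -.161 .03;-.0323 -.0427 0 0 0 0 .03;-.0323 -.0427 0 0 0 0 .03;-.0323 -.0427 0 0 0 0 .03;0 0 0 0 0 0 .03;0 0 0 0 0 0 .03'
python3 - <<'E'
from h import *
import pickle
p=viewer.snapshot("wrist");pickle.dump(p,open("W5.pkl","wb"));cv2.imwrite("pics/w5.png",p["image"]);print(p["position"],p["rotation"])
for q in("lens","magnifier"):print(q,[(np.round(r["uv"],1).tolist(),round(r["confidence"],2)) for r in viewer.spot_point(p,q)][:3])
E
```

```text
time_s: 19.75
tool_pos: [0.6307, -0.2101, 0.3596]
tcp_rot: [179.9, -0.0, -87.2]
ft_force: [-0.4, -0.3, -1.2]
finger_gap: 0.557
gripper_force: 25.0
[ 0.63356158 -0.28000152  0.50665902] [-1.49339400e+01 -3.87608362e-02 -1.77169790e+02]
lens []
magnifier [([258.6, 128.4], 0.56)]
```

View pics/w5.png

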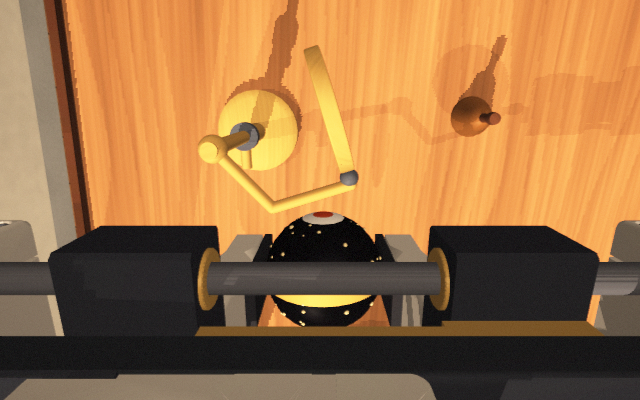

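```bash
cat > fit2.py <<'E'
from fit import *
W=pickle.load(open("W5.pkl","rb"));im=W["image"]
h=cv2.cvtColor(im,cv2.COLOR_BGR2HSV).astype(int)
y=((h[...,0]>=18)&(h[...,0]<36)&(h[...,1]>90)).astype(np.uint8)
poly=np.zeros_like(y);cv2.fillPoly(poly,[np.array([(297,40),(322,40),(362,165),(350,169),(338,169),(330,160)])],1)
m=y&poly;n,l,st,_=cv2.connectedComponentsWithStats(m);k=1+st[1:,4].argmax();m=(l==k);ys,xs=np.nonzero(m)
rows=range(58,164,6);e=[]
for r in rows:
    x=np.nonzero(m[r])[0];e+=[(x.min()-.5,r),(x.max()+.5,r)]
top=[(xs[ys==ys.min()].mean(),ys.min()-.5)]
w=np.array(e+top)
print("rows width",[(round(e[i+1][0]-e[i][0])) for i in range(0,len(e),4)],top)
def res3(v):
    return np.r_[.5*res(v)[:len(c)],.3*res(v)[len(c):],[cv2.pointPolygonTest(hull(W,v),tuple(map(float,u)),True) for u in w]]
f=least_squares(res3,[.6285,-.273,.2165,np.radians(20.5)],x_scale=[.01,.01,.01,.1],diff_step=1e-4,loss="soft_l1");v=f.x
a=np.degrees(v[3]);ax=np.array([np.cos(v[3]),np.sin(v[3]),0])
print(v[:3].round(4),a.round(2),"wrist mean px",np.abs(f.fun[-len(w):]).mean().round(2),"scene px",2*np.abs(f.fun[:len(c)]).mean().round(2))
print("origin by ring",(v[:3]+.1*ax).round(4),"by base",atz(W,(258.5,130.5),.008).round(4),"focus",(v[:3]-.1*ax).round(4))
E
python3 fit2.py
```

```text
Traceback (most recent call last):
  File "fit2.py", line 9, in <module>
    x=np.nonzero(m[r])[0];e+=[(x.min()-.5,r),(x.max()+.5,r)]
                               ~~~~~^^
ValueError: zero-size array to reduction operation minimum which has no identity
```

```bash
python3 - <<'E'
import pickle,cv2
im=pickle.load(open("W5.pkl","rb"))["image"];h=cv2.cvtColor(im,cv2.COLOR_BGR2HSV)
for r in(60,110,160):
    x0=int(304+(r-52)*.31); print(r,x0-6,h[r,x0-6:x0+26].tolist())
E
```

```text
60 300 [[15, 170, 245], [15, 167, 245], [15, 165, 244], [15, 167, 245], [15, 170, 240], [14, 171, 229], [17, 180, 197], [17, 180, 193], [17, 179, 199], [17, 176, 201], [17, 178, 196], [17, 177, 200], [17, 174, 201], [17, 178, 199], [17, 179, 195], [17, 179, 195], [16, 174, 194], [16, 176, 193], [17, 176, 194], [16, 180, 200], [17, 174, 204], [16, 185, 200], [17, 175, 198], [16, 175, 207], [15, 170, 241], [16, 166, 247], [15, 167, 245], [15, 165, 245], [16, 166, 247], [15, 161, 248], [15, 167, 247], [15, 167, 246]]
110 315 [[15, 168, 244], [15, 163, 245], [15, 169, 245], [15, 164, 246], [15, 165, 245], [17, 168, 242], [22, 158, 251], [24, 147, 254], [25, 148, 254], [25, 148, 254], [25, 148, 254], [25, 150, 254], [25, 150, 254], [25, 150, 254], [25, 151, 254], [25, 149, 254], [25, 147, 254], [25, 150, 254], [25, 149, 254], [25, 149, 254], [25, 146, 254], [24, 146, 254], [24, 151, 253], [21, 159, 250], [16, 174, 235], [15, 165, 247], [15, 170, 245], [15, 164, 246], [15, 170, 242], [15, 162, 244], [15, 165, 245], [15, 164, 245]]
160 331 [[16, 158, 250], [16, 166, 249], [16, 166, 249], [15, 165, 247], [17, 165, 248], [20, 164, 249], [25, 145, 254], [24, 149, 254], [24, 148, 254], [25, 151, 253], [24, 151, 253], [24, 152, 253], [24, 155, 253], [23, 155, 252], [23, 156, 252], [23, 156, 252], [23, 156, 252], [23, 153, 252], [23, 158, 252], [23, 155, 252], [22, 158, 251], [19, 170, 242], [16, 161, 249], [18, 151, 253], [18, 149, 253], [17, 155, 251], [15, 163, 246], [15, 165, 245], [15, 166, 247], [16, 160, 250], [16, 158, 251], [17, 157, 251]]
```

```bash
sed -i 's/^y=.*/y=((h[...,0]>=20)|(h[...,2]<222)).astype(np.uint8)/' fit2.py; python3 fit2.py
```

```text
Traceback (most recent call last):
  File "fit2.py", line 9, in <module>
    x=np.nonzero(m[r])[0];e+=[(x.min()-.5,r),(x.max()+.5,r)]
                               ~~~~~^^
ValueError: zero-size array to reduction operation minimum which has no identity
```

```bash
sed -i 's/^m=y&poly;.*/m=cv2.morphologyEx(cv2.morphologyEx(y,cv2.MORPH_CLOSE,np.ones((7,7))),cv2.MORPH_OPEN,np.ones((3,3)))\&poly;ys,xs=np.nonzero(m);print(poly.sum(),m.sum())/; s/(338,169),(330,160)\])/(338,169),(330,160)],np.int32)/' fit2.py; python3 fit2.py
```

```text
3702 1924Traceback (most recent call last):
  File "fit2.py", line 9, in <module>
    x=np.nonzero(m[r])[0];e+=[(x.min()-.5,r),(x.max()+.5,r)]
                               ~~~~~^^
    return umr_minimum(a, axis, None, out, keepdims, initial, where)
ValueError: zero-size array to reduction operation minimum which has no identity
```

```bash
sed -i 's/^    x=np.nonzero(m\[r\])\[0\];/    x=np.nonzero(m[r])[0]\n    if not 13<=len(x)<=21: continue\n    /' fit2.py; python3 fit2.py
```

```text
3702 1924
rows width [18, 16, 18, 18, 18, 18, 17, 17] [(np.float64(316.0), np.float64(44.5))]
[ 0.6284 -0.2747  0.2136] 20.03 wrist mean px 0.53 scene px 0.76
origin by ring [ 0.7224 -0.2405  0.2136] by base [ 0.7217 -0.2406  0.008 ] focus [ 0.5345 -0.309   0.2136]
```

```bash
python3 -m crank '.0323 .0427 0 0 0 0 .03;.0323 .0427 0 0 0 0 .03;.0323 .0427 0 0 0 0 .03;0 0 0 0 0 .1588 .03;0 0 0 0 0 .1588 .03;0 0 0 0 0 .1588 .03;0 0 0 0 0 .1588 .03;0 0 0 0 0 .1588 .03;0 0 0 0 0 .1588 .03;0 0 0 0 0 .1588 .03;0 0 0 0 0 .1588 .03;0 0 .04 0 0 0 .03;0 0 .04 0 0 0 .03;0 0 .04 0 0 0 .03;0 0 .033 0 0 0 .03;-.014 -.0025 0 0 0 0 .03;-.0141 -.0024 0 0 0 0 .03;0 0 0 0 0 0 .03;0 0 0 0 0 0 .03'
cat > chk.py <<'E'
from h import *
import pickle
s=sense();Rt=R.from_euler("xyz",s["tcp_rot"],degrees=True).as_matrix();t=s["tool_pos"];print(t,s["tcp_rot"])
p=viewer.snapshot("wrist");C=t+Rt@[0,0,-.0077];E=C+.025*Rt[:,0]
print("pred centre",proj(p,C).round(1),"pred eye",proj(p,E).round(1))
h=cv2.cvtColor(p["image"],cv2.COLOR_BGR2HSV).astype(int);sub=np.zeros(h.shape[:2],bool);sub[200:262,285:362]=1
red=sub&((h[...,0]<9)|(h[...,0]>172))&(h[...,1]>120)&(h[...,2]>80);wh=sub&(h[...,1]<70)&(h[...,2]>150)
for n,m in(("red",red),("white",wh)):
    ys,xs=np.nonzero(m);print(n,m.sum(),np.median(xs),np.median(ys),xs.min(),xs.max(),ys.min(),ys.max())
print("onyx",[(np.round(r["uv"],1).tolist(),round(r["confidence"],2)) for r in viewer.spot_point(p,"onyx")],[np.round(r["rect"]) for r in viewer.regions_of(p,"onyx")])
for a in(-10,-5,0,5,10):
    e=C+.025*(Rt@[np.cos(np.radians(a)),0,-np.sin(np.radians(a))]);e2=C+.025*(Rt@[np.cos(np.radians(a)),np.sin(np.radians(a)),0]);print(a,"pitch",proj(p,e).round(1),"yaw",proj(p,e2).round(1))
q=viewer.snapshot("scene");print("scene pred",proj(q,C).round(1),[(np.round(r["uv"],1).tolist(),round(r["confidence"],2)) for r in viewer.spot_point(q,"onyx")],[(np.round(r["rect"],1)) for r in viewer.regions_of(q,"onyx")])
cv2.imwrite("pics/f.png",np.hstack([cv2.resize(p["image"][195:345,250:400],(400,400),interpolation=2),cv2.resize(q["image"][170:310,95:235],(400,400),interpolation=2)]))
E
python3 chk.py
```

```text
time_s: 22.28
tool_pos: [0.5361, -0.3083, 0.2081]
tcp_rot: [-180.0, 0.1, -160.0]
ft_force: [-0.9, 0.7, -1.6]
finger_gap: 0.554
gripper_force: 25.0
[ 0.53605289 -0.30825301  0.20808863] [-1.79950627e+02  6.90521802e-02 -1.60032959e+02]
pred centre [324.4 271.5] pred eye [324.5 216.6]
red 92 323.0 214.0 313 332 211 217
white 286 323.0 219.0 303 343 213 224
onyx [([325.9, 269.8], 0.56)] [array([609., 157.,  31.,  56.]), array([268., 212., 112., 112.])]
-10 pitch [324.5 214.3] yaw [314.1 217.5]
-5 pitch [324.5 215.2] yaw [319.3 216.8]
0 pitch [324.5 216.6] yaw [324.5 216.6]
5 pitch [324.5 218.5] yaw [329.7 216.8]
10 pitch [324.5 220.8] yaw [334.9 217.5]
scene pred [155.5 234.7] [([425.3, 208.4], 0.68), ([157.4, 237.7], 0.56), ([273.2, 199.6], 0.55), ([376.4, 209.1], 0.27)] [array([146.9, 224.9,  20.9,  23.7]), array([265.3, 188.7,  19.4,  17.4]), array([414.1, 200.2,  21.6,  17.1])]
```

View pics/f.png

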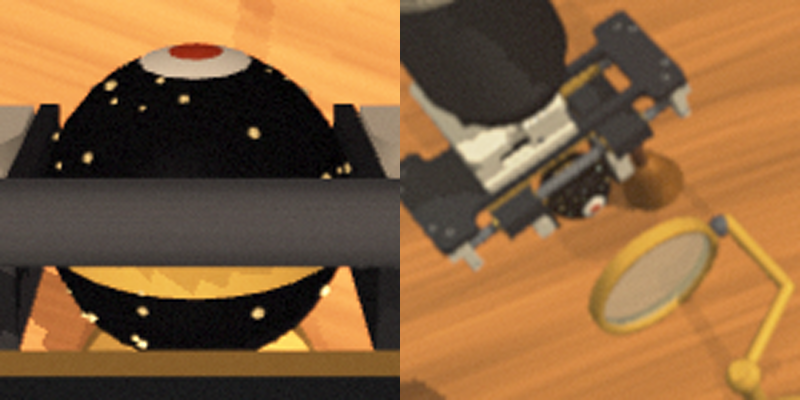

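```bash
python3 - <<'E'
from h import *
s=sense();Rt=R.from_euler("xyz",s["tcp_rot"],degrees=True).as_matrix();t=s["tool_pos"];p=viewer.snapshot("wrist")
for dz in(-.0077,):
  for dx in (0,-.001,.001):
    C=t+Rt@[dx,0,dz];f=lambda a:proj(p,C+.025*(Rt@[np.cos(a),0,-np.sin(a)]))[1]
    A=np.radians(np.arange(-60,200,.5));v=np.array([f(a) for a in A])
    print(dz,dx,"sil top",v.min().round(1),"bottom",v.max().round(1))
    for obs,nom,name in((224.3,np.degrees(np.arcsin(9/25)),"eye edge"),(307.5,90+np.degrees(np.arcsin(2.5/25)),"band edge")):
        ok=(A>A[v.argmin()])&(A<A[v.argmax()]);print(name,"nominal row",f(np.radians(nom)).round(1),"pitch err",(np.degrees(np.interp(obs,v[ok],A[ok]))-nom).round(1))
im=p["image"];h=cv2.cvtColor(im,cv2.COLOR_BGR2HSV)
print(h[206:230,323].tolist());print(h[290:322:1,323].tolist())
E
```

```text
-0.0077 0 sil top 213.8 bottom 333.3
eye edge nominal row 227.7 pitch err -5.0
band edge nominal row 308.8 pitch err -1.3
-0.0077 -0.001 sil top 216.0 bottom 335.4
eye edge nominal row 230.1 pitch err -9.0
band edge nominal row 311.2 pitch err -3.7
-0.0077 0.001 sil top 211.6 bottom 331.1
eye edge nominal row 225.3 pitch err -1.4
band edge nominal row 306.4 pitch err 1.1
[[17, 156, 252], [17, 157, 252], [17, 156, 252], [17, 154, 252], [16, 160, 250], [7, 200, 172], [5, 225, 137], [5, 220, 144], [5, 217, 153], [5, 218, 158], [6, 207, 161], [9, 130, 180], [15, 62, 201], [17, 65, 204], [15, 62, 211], [17, 64, 210], [17, 62, 214], [15, 62, 209], [15, 68, 154], [10, 70, 11], [12, 106, 12], [150, 113, 9], [128, 204, 5], [0, 64, 8]]
[[15, 44, 70], [14, 41, 69], [12, 40, 64], [15, 32, 64], [12, 88, 78], [17, 176, 190], [18, 181, 223], [18, 182, 223], [18, 181, 223], [18, 180, 224], [18, 183, 222], [18, 180, 229], [19, 177, 230], [20, 171, 242], [20, 169, 242], [20, 171, 241], [19, 169, 238], [15, 147, 71], [173, 57, 18], [174, 64, 20], [165, 34, 15], [0, 18, 14], [170, 51, 15], [173, 60, 17], [12, 91, 14], [30, 73, 14], [60, 70, 11], [165, 51, 10], [150, 55, 14], [131, 107, 19], [150, 102, 10], [41, 170, 12]]
```

The wrist view puts the marble's centre at about (0.535, -0.309, 0.216), against a focus of (0.5345, -0.309, 0.2145). The eye is on axis within about 1°. In the scene crop the eye facing the lens is at (600,207), clear of the pads. I am handing in.

```bash
python3 -c "
from h import *
p=viewer.snapshot('scene');print([(np.round(r['uv'],1),round(r['confidence'],2)) for q in('shooter','tumbler','bell') for r in viewer.spot_point(p,q)[:1]])
print(ctrl.close_job())"
```

```text
[(array([378.2, 209.2]), 0.58), (array([383.6, 286.5]), 0.93), (array([182.5, 234.7]), 0.78)]
the job is handed in; nothing more can be done
None
```

The job is handed in: the drawer is pushed fully shut against its stop, and the onyx is held in the air within about 2 mm of the focus point with one eye facing the lens to about 1°; the white marble, tumbler and bell show no sign of having moved, though I have no verdict back from the judging.

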